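Load a tip box into its spring-latched bay

TASK

Get the pipette-tip box loaded: first pick the rubber block off the loader's deck and lay it flat on the dark blue notebook. Then push the blue tip box, sliding it on the deck without lifting it, along the fence into the bay until the sprung side ball clicks into its notch and the box is fully home. Finally press the red plunger on the bay all the way down and let it spring back up; leave the box latched and the other things on the bench standing where they are.

Things in the scene. Friction and masses are not known exactly. Their poses are not given: they have to be found in the camera images.
- loader: Fixed tip-box loader, origin at bench height; +x is the loading direction, +y points to the fence, z up (all mm). Aluminium deck x -235 to 145, y -143 to 57, top at z 6. Bay at its +x end: end stop at x 136, walls to z 60 from x 70 on; a blue bridge over it (x 84 to 146, z 59 to 69) carries the plunger. A latched box sticks 54 mm out of the bay
- fence_face (a point): Mid-length foot of the lane-side face of the straight grey fence, at loader x -45, y 41, z 6 mm; axes as the loader's. The fence runs the whole deck length along x, 14 mm thick, top 30 mm above the deck, and forms one wall of the bay
- bay_mouth (a point): Point on the deck in the middle of the bay's mouth, at loader x 70, y 0, z 6 mm; axes as the loader's. The bay is 82.5 mm wide, from y 41 (fence) to y -41.5 (ball wall, 24 mm thick). On the ball side a slanted lead-in, 30 mm high, runs from the mouth back to x 47, where it stands open to y -57
- bay_home (a point): Point on the deck top inside the loader where the tip box's origin lies when it is home and latched; axes as the loader's (loader x 75.5, y 1, z 6 mm)
- ball (a joint): Steel ball, 16 mm across, in the ball wall at loader x 95, z 28 mm: 0 = sprung fully out (m), grows as it is pushed back into the wall, at most 0.007. The box's side pushes it back about 4 mm in passing; spring 3.2 N at rest, 6.4 N at 4 mm. Getting the box past it takes some 5 to 8 N of push; force rises again only at the end stop. Near 0 again with the box home = clicked
- plunger (a joint): Stroke of the red plunger: 0 = sprung up, 0.018 m = fully down; spring 2.5 N at rest, 7 N at full stroke. Its pin goes into the well in the tip box, so it goes down fully only when the box is home
- plunger_top (a point): Centre of the top of the red plunger's round cap (28 mm across), at loader x 110, y 0, z 111 mm when up; it goes straight down as the plunger is pressed
- tip_box: Blue pipette-tip box with yellow tips, loose, 120 (x) x 80 (y) x 45 mm (tips to 49), 0.18 to 0.35 kg. Origin: centre of its underside; +x is the front that enters the bay first, at the start within 20 deg of the loader's +x. Well for the plunger's pin (22 x 22 mm) at x 35, y 0; ball notch (14.5 mm wide, full height) at x 20 in its -y side, whose front corner is slanted from x 40 on
- block: Off-white rubber block, loose, 26 mm (x) x 62 mm (y) x 21 mm (z), origin at the centre of its underside; starts lying on the deck between the tip box and the bay, its long side roughly along the loader's x. About 30 g
- notebook: Dark blue notebook lying fixed on the bench, 200 mm (x) x 138 mm (y), 19 mm thick; origin at the centre of its underside
- crucible: Bystander: white crucible, 44 mm across, 32 mm high; origin under its centre
- beaker: Bystander: small glass beaker, 52 mm across, 70 mm high; origin under its centre
- petri_dish: Bystander: petri dish with lid, 67 mm across, 16 mm high; origin under its centre
- stopwatch: Bystander: black stopwatch, 73 x 62 x 18 mm; origin under its centre
- white_jar: Bystander: white jar with a red lid, 44 mm across, 59 mm high; origin under its centre
There are look-alikes about, which are no part of the job. There is more than one size of the block; the one meant has the size given above.

How it is judged:
By the outcome, as a careful person would: the job done as asked, in the order asked, and still so for the second after the job is handed in, with the robot touching nothing.
It also fails if it takes over 72 s, if anything falls off the work surface, if the arm or the gripper's body presses on something with over 40 N, if the wrist force passes 120 N, or if a joint passes its speed limit or range.

ROBOT

A 6-joint arm with a two-finger parallel gripper is mounted at the origin on a cart in front of the work surface, level with it; the furniture and walls round the work are solid. World frame = base frame: x ahead of the robot, y to its left, z up, the work surface at z = 0. Lengths are in m, angles in degrees, forces in N, time in s.
With the tool pointing down it reaches from about 0.35 to 0.875 m from the base axis. Payload 4.2 kg.
Tool frame: the origin (TCP) lies at the very end of the fingers, on their centre line; the grasp point (between the pads) lies 19 mm behind it; z points along the fingers, y is the line along which they close (so a half turn about z gives the same grasp; the last joint's range is limited). The gripper opens to 87 mm and grips with 3 to 60 N. Pads are 19 mm wide; open, the fingers measure 117 mm over their backs; the gripper's body (75 mm by 190 mm) begins 51 mm behind the grasp point.
Start: joints at [-59.038, 22.042, 0.453, 0, -68.411, -14.817], TCP at [0.174, -0.6, 0.223] pointing down, gripper open.
Joint ranges: [-179.83, 179.83], [-69.29, 118.12], [-61.27, 80.66], [-181.25, 117.63], [-171.15, -9.14], [-177.46, 177.46]. Speed limits (degrees/s): [159.86, 159.86, 180, 180, 180, 180].

INTERFACE

Orientations are given as a 3x3 rotation matrix whose columns are the frame's x, y, z axes.
In Python, from station import sense, cams, r gives the robot as it stands. The module is installed in compiled form; this text tells all that it offers.
- The arm moves only by the tool step_arm, never from a script. Its argument "targets" is text: rows parted by semicolons, each of 4 numbers parted by spaces: the shift along the tool's x, y, z in cm, then the turn about the tool's z in degrees. In form: x y z turn; .... A call has 1 to 12 rows; each row shifts and turns the commanded pose from where the row before left it, along the tool's axes as they then stand; what a row does not reach is not made up. A row lasts 1/12 s, in which the tool goes at most 41.7 mm and 7.16 degrees, less where a joint would pass 70% of its speed; a pose out of reach is approached as far as the arm can. A call with a gripper value outside its range is refused whole. "claw" is the finger opening in cm, from 0 to 8.7, set as the call begins (left out, the last holds). The fingers move at their own pace and stop on an object; the grip force is fixed at half the most. Time passes only in rows, so rows that do not move let the fingers close. It gives the time, the measured TCP pose, the force, the opening and the grip force at its end, in the units of the state.
- sense(): the state, without advancing time (a new reading comes with each control period).
- cams.capture(name): name is "scene" or "top"; returns a dict with "frame" (400x640x3 uint8, blue, green, red), "vertical_fov" (degrees; the focal length in pixels is half the picture's height over the tangent of half this angle, whatever the lens; pixels are square), "cx", "cy" (the principal point, pixels), "eye" and "rotation" of the camera in the world. Camera axes: x right, y down, z forward; pixel columns grow to the right and rows downward; lengths in m; the calibration is good to about 2 mm. A picture is of the moment at which its call begins. There is no depth.
- r.finish_job(): hands the job in; it is judged then, once.
The state is a dict: "time_s": time; "joints": joint angles; "joint_velocities": joint speeds; "effort": joint torques, N m; "tcp_pos": TCP position; "ee_rot": TCP orientation; "wrist_force": force on the tool from outside, world axes, zero at the start; "moment": the same for the moment, N m; "gripper_width": opening from 0.0 (shut) to 1.0 (fully open); "gripper_force": force on a finger pad.
Only numpy, scipy, OpenCV 4.12 (cv2) and the standard library are available. Lean on these libraries where they do the work, as an engineer would, in place of code of your own. Each camera call takes 0.05 s, during which the arm holds its last target. There are 200 camera calls.

## Working session

There is one attempt and no reset: what is moved stays moved. The work goes in short steps, Python scripts to look and compute and a tool call to move; the robot and the scene stay as the last step left them, time stands still between calls to the robot, and variables do not carry over. Pictures are saved under pics/ and viewed, at most 10 in all, crops included, and the job is handed in when it is done.

Besides the shell and the picture viewer there is one more tool, called after ">>>" as a command line: name --argument value ..., lists and objects as JSON in quotes. step_arm: Moves the arm, as the interface text tells. Its arguments: {"type":"object","properties":{"targets":{"type":"string"},"claw":{"type":"number"}},"required":["targets"]}

```bash
mkdir -p pics
cat > h.py <<'E'
import numpy as np, cv2
from station import sense, cams, r
def cap(n,fn=None):
    c=cams.capture(n)
    if fn: cv2.imwrite('pics/'+fn,c['frame'])
    return c
def px(c,u,v,z):
    f=200/np.tan(np.radians(c['vertical_fov'])/2)
    d=np.array(c['rotation'])@np.array([(u-c['cx'])/f,(v-c['cy'])/f,1])
    e=np.array(c['eye']); return e+d*(z-e[2])/d[2]
def proj(c,P):
    f=200/np.tan(np.radians(c['vertical_fov'])/2)
    q=(np.atleast_2d(P)-np.array(c['eye']))@np.array(c['rotation'])
    return np.c_[q[:,0]/q[:,2]*f+c['cx'],q[:,1]/q[:,2]*f+c['cy']]
E
python3 - <<'E'
from h import *
for n in('scene','top'):
    c=cap(n,n+'0.png'); print(n,c['vertical_fov'],c['cx'],c['cy'],c['eye'],np.round(c['rotation'],3).tolist())
print(sense())
E
```

```text
scene 42.18691681370403 326.4771463457453 206.0327392303159 [-0.41453326  0.54646703  1.38764227] [[-0.486, -0.68, 0.55], [-0.874, 0.366, -0.32], [0.016, -0.636, -0.772]]
top 48.08080732350146 320.2963724991145 193.78049878310932 [0.25812932 0.00265996 1.5445003 ] [[0.011, -0.983, 0.181], [-1.0, -0.014, -0.02], [0.022, -0.18, -0.983]]
{'time_s': 0.1, 'joints': array([-5.90382756e+01,  2.20868044e+01,  3.86629758e-01, -2.71757667e-02,
       -6.84128035e+01, -1.48157163e+01]), 'joint_velocities': array([-0.03566372, -0.04110334,  0.22555975,  0.11799969,  0.05454839,
       -0.06585841]), 'effort': array([-5.88071885e-05, -3.91691172e+01,  1.87935966e+01,  4.23187092e+00,
        1.34918833e-02, -7.00471310e-05]), 'tcp_pos': array([ 0.17366006, -0.59980768,  0.22155278]), 'ee_rot': array([[-9.60604772e-01, -2.77917376e-01, -6.36227764e-04],
       [-2.77918093e-01,  9.60602861e-01,  1.91773955e-03],
       [ 7.81890657e-05,  2.01900897e-03, -9.99997959e-01]]), 'wrist_force': array([ 0.59915882,  0.02595518, -0.57517203]), 'moment': array([0.0181551 , 0.00836677, 0.00110187]), 'gripper_force': 0.0, 'gripper_width': 0.9974888290685009}
```

View pics/top0.png

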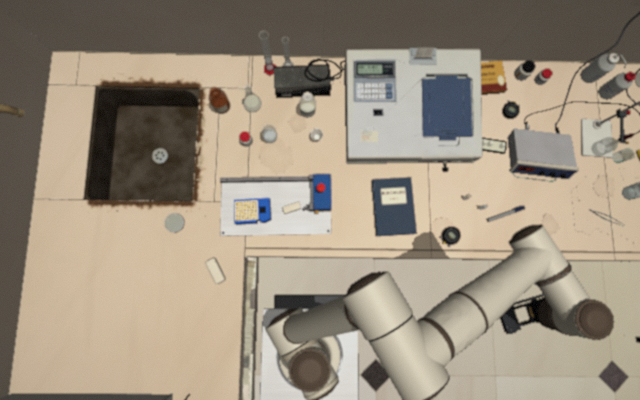

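View pics/scene0.png

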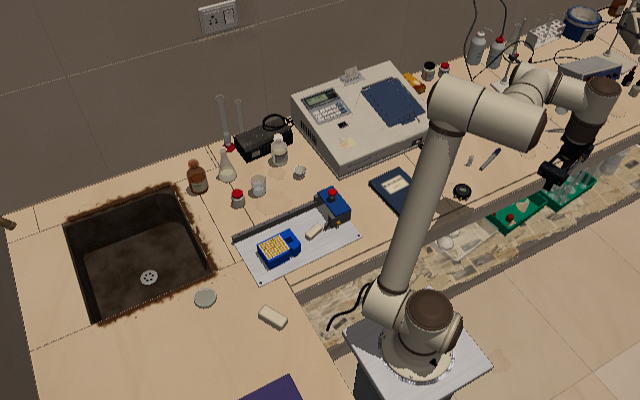

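The top view shows the loader at (220–332, 177–235), with the bay at its right end. The tip box is at (252,210), the block on deck at (292,208) and the notebook at (394,207). The beaker, jar and crucible stand behind the fence. I'll enlarge for measuring.

Run:
```python
from h import *
t=cv2.imread('pics/top0.png'); s=cv2.imread('pics/scene0.png')
cv2.imwrite('pics/tc.png',cv2.resize(t[165:245,212:342],None,fx=6,fy=6,interpolation=cv2.INTER_CUBIC))
cv2.imwrite('pics/sc.png',cv2.resize(s[180:290,225:365],None,fx=5,fy=5,interpolation=cv2.INTER_CUBIC))
```

```text
(no output)
```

View pics/tc.png

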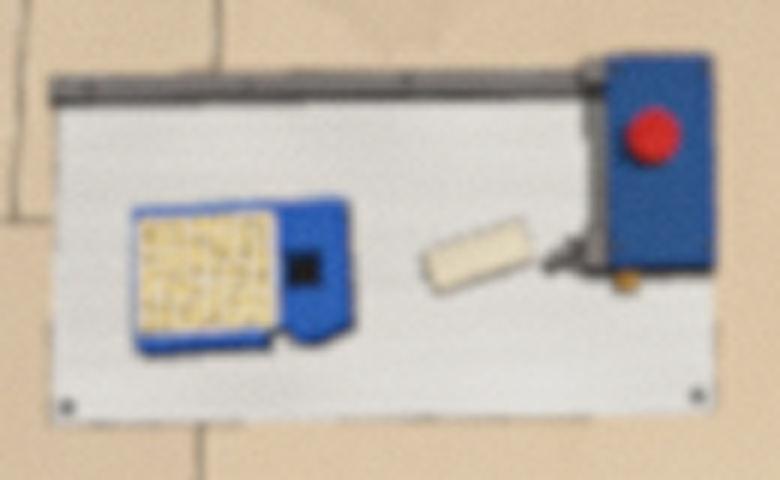

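View pics/sc.png

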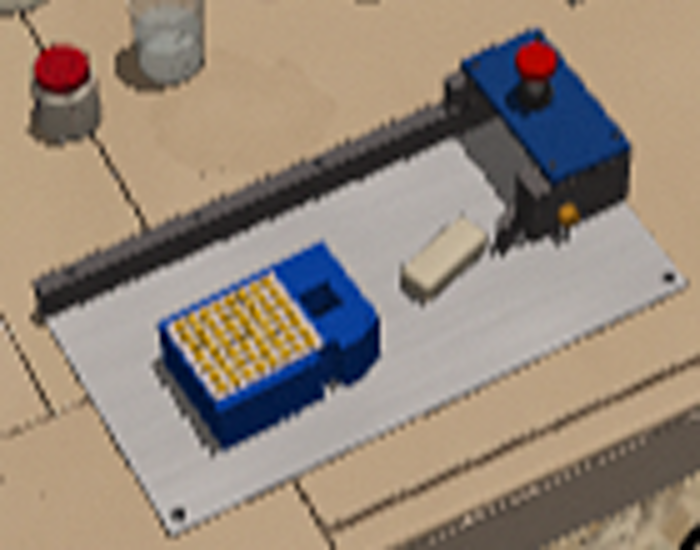

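The crops give what I need: 
- Top crop: deck corners (52,424) and (714,412), plunger (653,136), box far edge (133,207)–(348,198), well (304,268), block top about (420,255), (520,217), (533,246), (434,284).
- Scene crop: deck corners (165,535) and (690,285), plunger (537,47), block top (402,265), (465,217), (488,235), (425,285).

Run:
```python
from h import *
from scipy.optimize import least_squares
C={'t':(cap('top'),212,165,6),'s':(cap('scene'),225,180,5)}
def uv(k,u,v):
    c,x,y,s=C[k]; return np.array([x+(u+.5)/s-.5,y+(v+.5)/s-.5])
def T(p,L):
    a=p[2];L=np.array(L)/1000.; return np.c_[p[0]+np.cos(a)*L[:,0]-np.sin(a)*L[:,1],p[1]+np.sin(a)*L[:,0]+np.cos(a)*L[:,1],L[:,2]]
def fit(obs,x0,name):
    def f(p): return np.concatenate([(proj(C[k][0],T(p,[L]))[0]-uv(k,*w)) for k,w,L in obs])
    s=least_squares(f,x0,loss='soft_l1'); print(name,np.round(s.x[:2],4),np.degrees(s.x[2]).round(2),'res',np.round(f(s.x).reshape(-1,2),1).tolist()); return s.x
ld=fit([('t',(52,424),(-235,-143,6)),('t',(714,412),(145,-143,6)),('t',(653,136),(110,0,111)),('t',(55,106),(-235,41,6)),
 ('s',(165,535),(-235,-143,6)),('s',(690,285),(145,-143,6)),('s',(537,47),(110,0,111)),('s',(45,320),(-235,41,6))],[.55,.2,-1.57],'loader')
bx=fit([('t',(133,207),(-60,40,51)),('t',(348,198),(60,40,51)),('t',(304,268),(35,0,51)),('s',(160,325),(-60,40,51)),('s',(323,243),(60,40,51)),('s',(320,298),(35,0,51)),('s',(218,412),(-60,-40,51))],[.5,.25,-1.57],'box')
bl=fit([('t',(420,255),(-13,-31,27)),('t',(520,217),(-13,31,27)),('t',(533,246),(13,31,27)),('t',(434,284),(13,-31,27)),('s',(402,265),(-13,-31,27)),('s',(465,217),(-13,31,27)),('s',(488,235),(13,31,27)),('s',(425,285),(13,-31,27))],[.5,.15,0],'block')
R=lambda a:np.array([[np.cos(a),-np.sin(a)],[np.sin(a),np.cos(a)]])
for n,p in(('box',bx),('block',bl)): print(n,'in loader mm',((R(ld[2]).T@(p[:2]-ld[:2]))*1000).round(1),np.degrees(p[2]-ld[2]).round(1))
c=C['t'][0]
nb=[px(c,u,v,.019)[:2].round(3).tolist() for u,v in((372,180),(410,177),(416,233),(377,236))];print('nb',nb,np.mean(nb,0))
for n,L in(('home',(75.5,1,6)),('plunger',(110,0,111)),('mouth',(70,0,6))): print(n,T(ld,[L])[0].round(4))
print(px(c,px and 215,270,.02))
np.save('ld.npy',ld);np.save('bx.npy',bx);np.save('bl.npy',bl)
```

```text
loader [0.5406 0.0816] -88.51 res [[-0.3, 0.1], [0.6, 0.6], [0.6, -0.1], [0.6, 0.4], [0.1, -0.4], [-0.6, -0.5], [-0.7, 1.7], [-0.6, -0.1]]
box [0.4722 0.2002] -85.87 res [[0.3, 0.7], [0.1, 0.2], [0.5, 0.7], [-0.8, -0.7], [-0.5, -0.7], [-0.3, 0.2], [0.0, -0.0]]
block [0.4888 0.0699] -160.86 res [[0.2, -0.6], [0.8, 0.1], [1.0, 2.4], [0.2, 1.7], [-1.6, 0.3], [-1.3, -1.2], [-0.1, -0.6], [-0.3, 0.6]]
box in loader mm [-120.3  -65.3] 2.6
block in loader mm [ 10.4 -52.1] -72.3
nb [[0.59, -0.208], [0.603, -0.341], [0.407, -0.357], [0.395, -0.223]] [ 0.49875 -0.28225]
home [0.5436 0.0062 0.006 ]
plunger [ 0.5435 -0.0283  0.111 ]
mouth [0.5425 0.0117 0.006 ]
[0.27467163 0.32070694 0.02      ]
```

>>> step_arm --targets "-2.44 2.78 0 0;-2.44 2.78 0 0;-2.44 2.78 0 0;-2.44 2.78 0 0;-2.44 2.78 0 0;-2.44 2.78 0 0;-2.44 2.78 0 0;-2.44 2.78 0 0;-2.44 2.78 0 0;-2.44 2.78 0 0;-2.44 2.78 0 0;-2.44 2.78 0 0" --claw 5.5

```text
time_s: 1.2
tcp_pos: [0.3625, -0.1967, 0.2227]
ee_rot: [[-0.961, -0.278, 0.001], [-0.278, 0.961, -0.0], [-0.001, -0.0, -1.0]]
wrist_force: [0.5, -0.2, -0.5]
gripper_width: 0.626
gripper_force: 0.0
```

>>> step_arm --targets "-2.44 2.78 0 0;-2.44 2.78 0 0;-2.44 2.78 0 0;-2.44 2.78 0 0;-2.44 2.78 0 0;-2.44 2.78 0 0;-2.44 2.78 0 0;-2.44 2.78 0 0;0 0 0 -7.1;0 0 0 -7.1;0 0 0 -7.1;0 0 0 -7.1"

```text
time_s: 2.2
tcp_pos: [0.4878, 0.0698, 0.2222]
ee_rot: [[-0.708, -0.706, -0.001], [-0.706, 0.708, -0.0], [0.001, 0.0, -1.0]]
wrist_force: [0.4, 1.1, -0.1]
gripper_width: 0.635
gripper_force: 0.0
```

>>> step_arm --targets "0 0 0 -7.1;0 0 0 -7.1;0 0 0 -7.1;0 0 0 -7.1;0 0 0 -7.1;0 0 0 -7.1;0 0 0 -7.1;0 0 0 -7.1;0 0 0 -7.1"

```text
time_s: 2.95
tcp_pos: [0.4878, 0.0694, 0.2224]
ee_rot: [[0.322, -0.947, -0.0], [-0.947, -0.322, -0.0], [-0.0, 0.0, -1.0]]
wrist_force: [-0.8, -0.4, 0.2]
gripper_width: 0.632
gripper_force: 0.0
```

>>> step_arm --targets "0 0 4 0;0 0 4 0;0 0 4 0;0 0 4 0;0 0 3 0;0 0 1.5 0;0 0 0.7 0;0 0 0 0"

```text
time_s: 3.62
tcp_pos: [0.4871, 0.069, 0.0091]
ee_rot: [[0.316, -0.949, -0.003], [-0.949, -0.316, -0.002], [0.001, 0.004, -1.0]]
wrist_force: [0.2, -0.4, 0.4]
gripper_width: 0.631
gripper_force: 0.0
```

>>> step_arm --targets "0 0 0 0;0 0 0 0;0 0 0 0;0 0 0 0;0 0 0 0" --claw 1.5

```text
time_s: 4.03
tcp_pos: [0.4885, 0.0697, 0.0115]
ee_rot: [[0.316, -0.949, 0.002], [-0.949, -0.316, 0.001], [-0.0, -0.002, -1.0]]
wrist_force: [0.2, -0.3, 0.1]
gripper_width: 0.337
gripper_force: 0.0
```

>>> step_arm --targets "0 0 0 0;0 0 0 0;0 0 0 0;0 0 0 0"

```text
time_s: 4.37
tcp_pos: [0.4884, 0.0697, 0.0113]
ee_rot: [[0.317, -0.948, 0.001], [-0.948, -0.317, 0.0], [0.0, -0.001, -1.0]]
wrist_force: [-2.1, -0.9, 6.3]
gripper_width: 0.298
gripper_force: 29.8
```

>>> step_arm --targets "0 0 -1 0;0 0 -3 0;0 0 -4 0;0 0 -4 0;0 0 -4 0;0 0 -4 0"

```text
time_s: 4.87
tcp_pos: [0.4872, 0.0692, 0.2124]
ee_rot: [[0.316, -0.949, -0.0], [-0.949, -0.316, 0.0], [-0.0, 0.0, -1.0]]
wrist_force: [1.6, 0.9, -1.1]
gripper_width: 0.297
gripper_force: 29.8
```

>>> step_arm --targets "2 0.6 0 0;3.7 1.13 0 0;3.7 1.13 0 0;3.7 1.13 0 0;3.7 1.13 0 0;3.7 1.13 0 0;3.7 1.13 0 0;3.7 1.13 0 0;3.7 1.13 0 0;2 0.6 0 0;0 0 0 0"

```text
time_s: 5.78
tcp_pos: [0.4966, -0.2853, 0.2095]
ee_rot: [[0.312, -0.95, -0.001], [-0.95, -0.312, -0.0], [-0.0, 0.001, -1.0]]
wrist_force: [1.0, 0.3, -0.2]
gripper_width: 0.294
gripper_force: 29.8
```

Run:
```python
from h import *
s=sense();print(s['tcp_pos'],s['gripper_width'],s['gripper_force'])
c=cap('scene'); cv2.imwrite('pics/s1.png',cv2.resize(c['frame'][120:300,225:525],None,fx=2.6,fy=2.6,interpolation=cv2.INTER_CUBIC))
```

```text
[ 0.49656843 -0.2852798   0.2094962 ] 0.29398360665131945 29.838043749332428
```

View pics/s1.png

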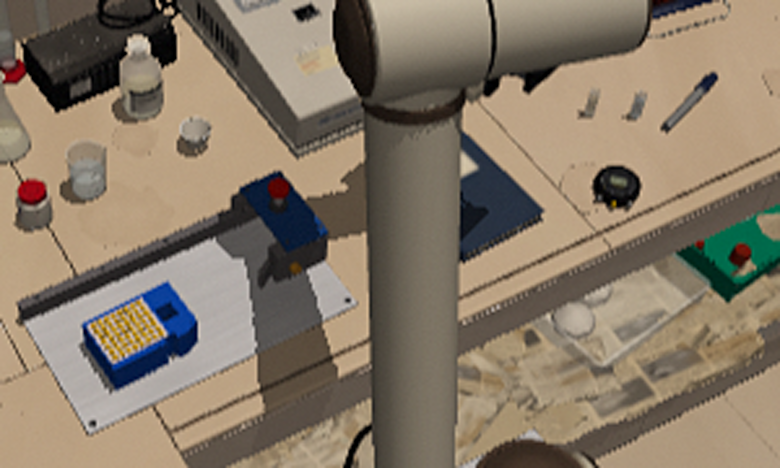

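The deck is clear: the block is in the grip, and the box still stands at crop (140,335). Next I lower the block onto the notebook.

>>> step_arm --targets "0 0 4 0;0 0 4 0;0 0 4 0;0 0 3.5 0;0 0 1.5 0;0 0 0.8 0;0 0 0.3 0;0 0 0 0;0 0 0 0"

```text
time_s: 6.58
tcp_pos: [0.4984, -0.2817, 0.031]
ee_rot: [[0.317, -0.948, 0.003], [-0.948, -0.317, -0.001], [0.002, -0.002, -1.0]]
wrist_force: [0.4, 0.8, -0.2]
gripper_width: 0.295
gripper_force: 29.8
```

>>> step_arm --targets "0 0 0.2 0;0 0 0.2 0;0 0 0 0"

```text
time_s: 6.83
tcp_pos: [0.4974, -0.2817, 0.0261]
ee_rot: [[0.316, -0.949, 0.001], [-0.949, -0.316, -0.0], [0.001, -0.001, -1.0]]
wrist_force: [0.1, 0.3, -0.0]
gripper_width: 0.294
gripper_force: 29.8
```

>>> step_arm --targets "0 0 0.1 0;0 0 0.1 0;0 0 0 0"

```text
time_s: 7.08
tcp_pos: [0.4973, -0.2818, 0.0241]
ee_rot: [[0.316, -0.949, 0.0], [-0.949, -0.316, -0.0], [0.0, -0.0, -1.0]]
wrist_force: [-1.2, 0.0, 3.1]
gripper_width: 0.293
gripper_force: 29.8
```

>>> step_arm --targets "0 0 0 0;0 0 0 0;0 0 0 0;0 0 0 0" --claw 5

```text
time_s: 7.42
tcp_pos: [0.497, -0.2817, 0.0233]
ee_rot: [[0.316, -0.949, -0.0], [-0.949, -0.316, 0.0], [-0.0, 0.0, -1.0]]
wrist_force: [0.7, 0.4, -0.2]
gripper_width: 0.509
gripper_force: 0.0
```

>>> step_arm --targets "0 0 -1 0;0 0 -3 0;0 0 -4 0;0 0 -4 0;0 0 -4 0;0 0 -3 0;0 0 0 0"

```text
time_s: 8.0
tcp_pos: [0.5008, -0.2835, 0.2226]
ee_rot: [[0.318, -0.948, 0.015], [-0.948, -0.318, -0.007], [0.011, -0.012, -1.0]]
wrist_force: [-0.2, 0.3, 1.3]
gripper_width: 0.572
gripper_force: 0.0
```

Run:
```python
from h import *
s=sense();print(s['tcp_pos'],s['joints'])
ld,bx=np.load('ld.npy'),np.load('bx.npy')
R=lambda a:np.array([[np.cos(a),-np.sin(a)],[np.sin(a),np.cos(a)]])
bl=R(ld[2]).T@(bx[:2]-ld[:2])*1000
p=ld[:2]+R(ld[2])@(bl+np.array([-12,-40-9.5-22]))/1000
d=np.r_[p-s['tcp_pos'][:2],0]; print('target',p,'tool delta cm',s['ee_rot'].T@d*100)
```

```text
[ 0.50075956 -0.28347115  0.22261078] [-13.29784201  16.74029387  -7.47307274   0.18382987 -64.86641599
  31.74451212]
target [0.40040703 0.21030002] tool delta cm [-50.00462119  -6.17421572  -0.47216106]
```

>>> step_arm --targets "-3.83 -0.48 0 0;-3.83 -0.48 0 0;-3.83 -0.48 0 0;-3.83 -0.48 0 0;-3.83 -0.48 0 0;-3.83 -0.48 0 0;-3.83 -0.48 0 0;-3.83 -0.48 0 0;-3.83 -0.48 0 0;-3.83 -0.48 0 0;-3.83 -0.48 0 0;-3.83 -0.48 0 0" --claw 3

```text
time_s: 9.0
tcp_pos: [0.4054, 0.1742, 0.2143]
ee_rot: [[0.317, -0.948, 0.001], [-0.948, -0.317, 0.001], [-0.001, -0.001, -1.0]]
wrist_force: [0.8, 0.3, -0.2]
gripper_width: 0.345
gripper_force: 0.0
```

>>> step_arm --targets "-3.83 -0.48 0 0;0 0 0 -7.1;0 0 0 -7.1;0 0 0 -7.1;0 0 0 -7.1;0 0 0 -7.1;0 0 0 -7.1;0 0 0 -7.1;0 0 0 -7.1;0 0 0 -7.1;0 0 0 -7.1;0 0 0 -2.1"

```text
time_s: 10.0
tcp_pos: [0.3986, 0.2103, 0.2139]
ee_rot: [[0.999, 0.032, 0.0], [0.032, -0.999, 0.0], [0.0, -0.0, -1.0]]
wrist_force: [0.1, 0.2, -0.0]
gripper_width: 0.343
gripper_force: 0.0
```

Run:
```python
from h import *
s=sense();print(s['tcp_pos'],s['ee_rot'].round(3),s['joints'],s['gripper_width'])
c=cap('top'); cv2.imwrite('pics/t2.png',cv2.resize(c['frame'][165:265,212:432],None,fx=3.6,fy=3.6,interpolation=cv2.INTER_CUBIC))
```

```text
[0.39864405 0.21025097 0.21391474] [[ 0.999  0.032  0.   ]
 [ 0.032 -0.999  0.   ]
 [ 0.    -0.    -1.   ]] [ 4.85741222e+01  5.22084102e+00 -2.35131003e+01 -9.51380507e-04
 -6.12380260e+01  4.32513647e+01] 0.3427529656919243
```

View pics/t2.png

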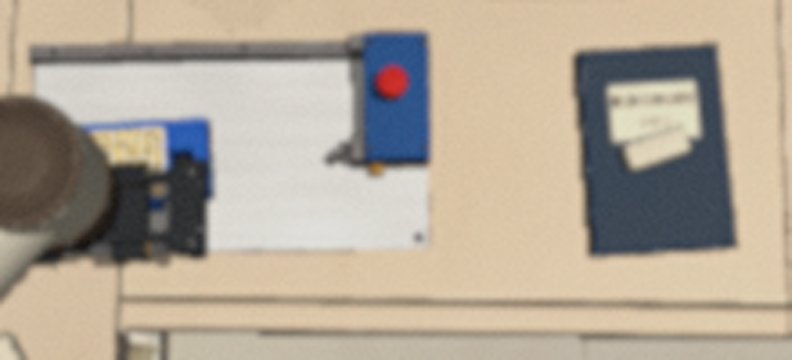

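The block lies flat on the notebook at crop (657,147). The gripper is on the -y side of the box, so I descend and push toward the fence.

>>> step_arm --targets "0 0 4 0;0 0 4 0;0 0 4 0;0 0 4 0;0 0 2.5 0;0 0 1 0;0 0 0 0;1 0 0 0;1 0 0 0;1 0 0 0;1 0 0 0"

```text
time_s: 10.97
tcp_pos: [0.4397, 0.2115, 0.0197]
ee_rot: [[1.0, 0.026, -0.0], [0.026, -1.0, 0.001], [-0.0, -0.001, -1.0]]
wrist_force: [-5.0, -0.1, 4.4]
gripper_width: 0.345
gripper_force: 2.4
```

>>> step_arm --targets "0.8 0 0 0;0.8 0 0 0;0.8 0 0 0;0.8 0 0 0;0.6 0 0 0"

```text
time_s: 11.38
tcp_pos: [0.4775, 0.2123, 0.0186]
ee_rot: [[1.0, 0.027, -0.0], [0.027, -1.0, -0.0], [-0.0, 0.0, -1.0]]
wrist_force: [-4.2, 0.3, 3.9]
gripper_width: 0.346
gripper_force: 2.4
```

>>> step_arm --targets "0.3 0 0 0;0.3 0 0 0;0.2 0 0 0;0 0 0 0"

```text
time_s: 11.72
tcp_pos: [0.4853, 0.2128, 0.0184]
ee_rot: [[1.0, 0.027, 0.001], [0.027, -1.0, 0.0], [0.001, -0.0, -1.0]]
wrist_force: [-1.5, -0.7, 0.7]
gripper_width: 0.347
gripper_force: 0.8
```

>>> step_arm --targets "0.2 0 0 0;0 0 0 0"

```text
time_s: 11.88
tcp_pos: [0.4867, 0.2126, 0.0184]
ee_rot: [[1.0, 0.027, -0.0], [0.027, -1.0, -0.0], [-0.0, 0.0, -1.0]]
wrist_force: [-2.7, -1.1, 0.8]
gripper_width: 0.343
gripper_force: 1.5
```

>>> step_arm --targets "0.2 0 0 0;0 0 0 0"

```text
time_s: 12.05
tcp_pos: [0.4867, 0.2124, 0.0184]
ee_rot: [[1.0, 0.027, -0.004], [0.027, -1.0, -0.002], [-0.004, 0.001, -1.0]]
wrist_force: [-9.6, 1.4, 5.7]
gripper_width: 0.341
gripper_force: 4.9
```

>>> step_arm --targets "0.2 0 0 0;0 0 0 0"

```text
time_s: 12.22
tcp_pos: [0.4867, 0.2123, 0.0184]
ee_rot: [[1.0, 0.027, -0.007], [0.027, -1.0, -0.003], [-0.007, 0.002, -1.0]]
wrist_force: [-16.7, 3.7, 10.9]
gripper_width: 0.345
gripper_force: 8.3
```

>>> step_arm --targets "-1 0 0 0;-3 0 0 0;0 0 -4 0;0 0 -4 0;0 0 -4 0;2.73 -2.57 0 0;2.73 -2.57 0 0;2.73 -2.57 0 0;0 0 0 7.1;0 0 0 7.1;0 0 0 7.1;0 0 0 7.1" --claw 4

```text
time_s: 13.22
tcp_pos: [0.5318, 0.292, 0.1385]
ee_rot: [[0.89, -0.457, 0.003], [-0.457, -0.89, 0.002], [0.002, -0.003, -1.0]]
wrist_force: [0.7, 0.4, 0.5]
gripper_width: 0.457
gripper_force: 0.0
```

>>> step_arm --targets "0 0 0 7.1;0 0 0 7.1;0 0 0 7.1;0 0 0 7.1;0 0 0 7.1;0 0 0 7.1;0 0 0 7.1;0 0 0 7.1;0 0 0 4.8;0 0 0 0"

```text
time_s: 14.05
tcp_pos: [0.5316, 0.2917, 0.1388]
ee_rot: [[0.026, -1.0, 0.003], [-1.0, -0.026, 0.002], [-0.002, -0.003, -1.0]]
wrist_force: [0.2, -0.0, -0.1]
gripper_width: 0.454
gripper_force: 0.0
```

Run:
```python
from h import *
s=sense();print(s['tcp_pos'],s['ee_rot'].round(3),s['joints'],s['gripper_width'])
c=cap('scene'); cv2.imwrite('pics/s3.png',cv2.resize(c['frame'][120:300,205:435],None,fx=3.3,fy=3.3,interpolation=cv2.INTER_CUBIC))
```

```text
[0.53155443 0.29170964 0.13879474] [[ 0.026 -1.     0.003]
 [-1.    -0.026  0.002]
 [-0.002 -0.003 -1.   ]] [ 4.40596218e+01  2.41286582e+01 -9.07809930e+00  4.90564390e-02
 -5.66208843e+01 -4.25963729e+01] 0.4535815434555384
```

View pics/s3.png

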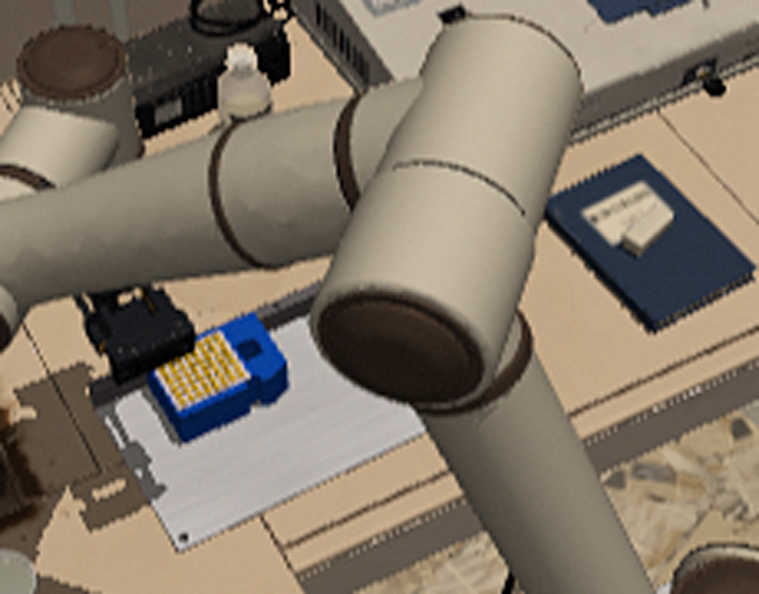

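The box sits along the fence at crop (215,375), and the gripper is behind it at (135,335). Next is the descent and the push along +x.

>>> step_arm --targets "0 0 4 0;0 0 4 0;0 0 3 0;0 0 1 0;0 0 0 0;1 0 0 0;1 0 0 0;1 0 0 0;1 0 0 0;1 0 0 0"

```text
time_s: 14.93
tcp_pos: [0.5336, 0.2416, 0.0208]
ee_rot: [[0.028, -1.0, 0.005], [-1.0, -0.027, 0.004], [-0.004, -0.005, -1.0]]
wrist_force: [-1.7, 6.3, 3.7]
gripper_width: 0.459
gripper_force: 3.0
```

>>> step_arm --targets "1 0 0 0;1 0 0 0;1 0 0 0;1 0 0 0;1 0 0 0;1 0 0 0"

```text
time_s: 15.43
tcp_pos: [0.5354, 0.1822, 0.0208]
ee_rot: [[0.028, -1.0, 0.006], [-1.0, -0.028, 0.004], [-0.004, -0.006, -1.0]]
wrist_force: [-1.1, 5.7, 4.6]
gripper_width: 0.461
gripper_force: 3.0
```

>>> step_arm --targets "1 0 0 0;1 0 0 0;0.8 0 0 0;0.8 0 0 0;0.8 0 0 0;0.6 0 0 0"

```text
time_s: 15.93
tcp_pos: [0.5353, 0.1305, 0.0191]
ee_rot: [[0.027, -1.0, 0.001], [-1.0, -0.027, 0.001], [-0.001, -0.001, -1.0]]
wrist_force: [-0.0, 4.4, 3.0]
gripper_width: 0.459
gripper_force: 2.4
```

>>> step_arm --targets "0.6 0 0 0;0.6 0 0 0;0.6 0 0 0;0.6 0 0 0;0.5 0 0 0"

```text
time_s: 16.35
tcp_pos: [0.5371, 0.1025, 0.0185]
ee_rot: [[0.028, -1.0, 0.003], [-1.0, -0.028, 0.002], [-0.001, -0.003, -1.0]]
wrist_force: [3.8, 6.6, -0.3]
gripper_width: 0.459
gripper_force: 3.4
```

>>> step_arm --targets "0.5 0 0 0;0.5 0 0 0;0.4 0 0 0;0.3 0 0 0"

```text
time_s: 16.68
tcp_pos: [0.5376, 0.0856, 0.0184]
ee_rot: [[0.028, -1.0, 0.003], [-1.0, -0.028, 0.001], [-0.001, -0.003, -1.0]]
wrist_force: [1.6, 7.5, 0.5]
gripper_width: 0.458
gripper_force: 3.2
```

>>> step_arm --targets "0.3 0 0 0;0.2 0 0 0;0.2 0 0 0"

```text
time_s: 16.93
tcp_pos: [0.536, 0.0776, 0.0183]
ee_rot: [[0.027, -1.0, -0.001], [-1.0, -0.027, -0.0], [0.0, 0.001, -1.0]]
wrist_force: [0.6, 4.2, 2.6]
gripper_width: 0.459
gripper_force: 2.1
```

>>> step_arm --targets "0.2 0 0 0;0 0 0 0"

```text
time_s: 17.1
tcp_pos: [0.5364, 0.0764, 0.0183]
ee_rot: [[0.025, -1.0, 0.0], [-1.0, -0.025, 0.001], [-0.001, -0.0, -1.0]]
wrist_force: [0.9, 6.7, 1.9]
gripper_width: 0.464
gripper_force: 3.3
```

>>> step_arm --targets "0.2 0 0 0;0 0 0 0"

```text
time_s: 17.27
tcp_pos: [0.5364, 0.0763, 0.0184]
ee_rot: [[0.025, -1.0, 0.001], [-1.0, -0.025, 0.003], [-0.003, -0.001, -1.0]]
wrist_force: [-1.5, 14.8, 2.5]
gripper_width: 0.454
gripper_force: 7.2
```

>>> step_arm --targets "0.2 0 0 0;0 0 0 0;0 0 0 0"

```text
time_s: 17.52
tcp_pos: [0.5365, 0.0762, 0.0184]
ee_rot: [[0.025, -1.0, 0.002], [-1.0, -0.025, 0.005], [-0.005, -0.002, -1.0]]
wrist_force: [-3.8, 21.8, 2.0]
gripper_width: 0.459
gripper_force: 11.0
```

>>> step_arm --targets "-1 0 0 0;-2 0 0 0;0 0 -4 0;0 0 -4 0;0 0 -4 0;0 0 -4 0;0 0 -2 0;0 0 0 0" --claw 0

```text
time_s: 18.18
tcp_pos: [0.5369, 0.1015, 0.2032]
ee_rot: [[0.027, -1.0, 0.006], [-1.0, -0.027, 0.001], [-0.001, -0.006, -1.0]]
wrist_force: [0.2, 0.2, 0.1]
gripper_width: 0.018
gripper_force: 0.0
```

Run:
```python
from h import *
s=sense();print(s['tcp_pos'],s['gripper_width'])
for n in('top','scene'):
    c=cap(n); f=c['frame'][165:245,212:342] if n=='top' else c['frame'][170:280,250:370]
    f=cv2.resize(f,(400,246 if n=='top' else 366),interpolation=cv2.INTER_CUBIC)
    cv2.imwrite(f'pics/{n}4.png',f)
a,b=cv2.imread('pics/top4.png'),cv2.imread('pics/scene4.png')
b=cv2.copyMakeBorder(b,0,0,0,0,0);a=cv2.copyMakeBorder(a,0,120,0,0,cv2.BORDER_CONSTANT)
cv2.imwrite('pics/both4.png',np.hstack([a,b]))
```

```text
[0.53687827 0.10146009 0.20319445] 0.01797819549766476
```

View pics/both4.png

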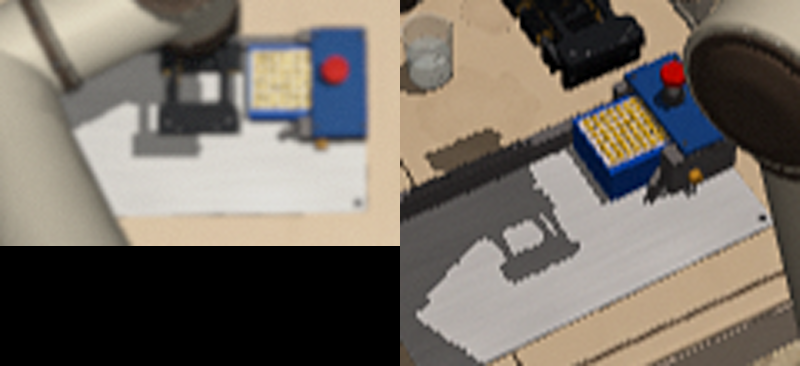

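The box is in the bay, square to it, at left crop (280,80), and the plunger is up at (335,70). Next I move over the plunger.

>>> step_arm --targets "3.25 -0.1 0 0;3.25 -0.1 0 0;3.25 -0.1 0 0;3.25 -0.1 0 0;0 0 3 0;0 0 3 0;0 0 0.5 0;0 0 0 0;0 0 0 0"

```text
time_s: 19.03
tcp_pos: [0.5428, -0.028, 0.133]
ee_rot: [[0.028, -1.0, -0.002], [-1.0, -0.028, -0.001], [0.001, 0.002, -1.0]]
wrist_force: [0.3, 0.3, 0.6]
gripper_width: 0.002
gripper_force: 0.0
```

>>> step_arm --targets "0 0 1 0;0 0 0.8 0;0 0 0.5 0;0 0 0.5 0;0 0 0.4 0;0 0 0.3 0;0 0 0 0"

```text
time_s: 19.62
tcp_pos: [0.5431, -0.0274, 0.0985]
ee_rot: [[0.027, -1.0, -0.0], [-1.0, -0.027, 0.0], [-0.0, 0.0, -1.0]]
wrist_force: [-2.5, 2.9, 5.9]
gripper_width: 0.003
gripper_force: 2.6
```

>>> step_arm --targets "0 0 0.3 0;0 0 0.2 0;0 0 0 0"

```text
time_s: 19.87
tcp_pos: [0.5432, -0.0275, 0.094]
ee_rot: [[0.027, -1.0, 0.0], [-1.0, -0.027, 0.0], [-0.0, -0.0, -1.0]]
wrist_force: [-3.5, 3.5, 6.9]
gripper_width: 0.004
gripper_force: 3.2
```

>>> step_arm --targets "0 0 0.2 0;0 0 0 0"

```text
time_s: 20.03
tcp_pos: [0.5433, -0.0275, 0.0934]
ee_rot: [[0.028, -1.0, 0.001], [-1.0, -0.028, -0.0], [0.0, -0.001, -1.0]]
wrist_force: [-5.4, 2.6, 12.1]
gripper_width: 0.006
gripper_force: 6.1
```

>>> step_arm --targets "0 0 0.2 0;0 0 0 0"

```text
time_s: 20.2
tcp_pos: [0.5434, -0.0275, 0.0932]
ee_rot: [[0.028, -1.0, 0.001], [-1.0, -0.028, -0.001], [0.001, -0.001, -1.0]]
wrist_force: [-9.0, 3.1, 22.3]
gripper_width: 0.009
gripper_force: 11.0
```

Hard stop at z = 0.0933, which is the full 18 mm stroke. I release slowly, retreat and check.

>>> step_arm --targets "0 0 0 0;0 0 -0.5 0;0 0 -1 0;0 0 -1 0;0 0 -2 0;0 0 -3 0;0 0 -4 0;-4 0 -1 0;-4 0 0 0;-4 0 0 0;-4 0 0 0;0 0 0 0"

```text
time_s: 21.2
tcp_pos: [0.5393, 0.1374, 0.2146]
ee_rot: [[0.033, -0.999, 0.002], [-0.999, -0.033, 0.001], [-0.001, -0.002, -1.0]]
wrist_force: [0.1, -0.0, -0.4]
gripper_width: 0.006
gripper_force: 0.0
```

Run:
```python
from h import *
s=sense();print(s['time_s'],s['tcp_pos'],s['wrist_force'])
a=cap('top')['frame'][120:270,212:432]; b=cap('scene')['frame'][150:280,240:430]
cv2.imwrite('pics/fin.png',np.hstack([cv2.resize(x,(400,300),interpolation=cv2.INTER_CUBIC) for x in(a,b)]))
```

```text
21.2 [0.53925427 0.13735278 0.21462161] [ 0.09789526 -0.02265156 -0.42178525]
```

View pics/fin.png

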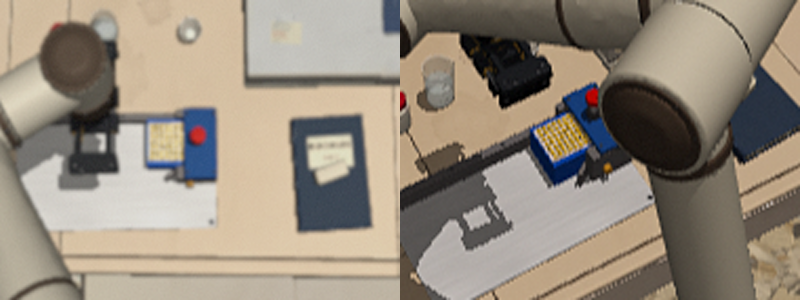

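The plunger is back up at (198,135), the box is home at (165,142), and the block lies flat on the notebook at (333,172). The beaker and crucible are where they were.

```bash
python3 -c "
from station import r
print(r.finish_job())"
```

```text
the job is handed in; nothing more can be done
None
```

The job is handed in at about 21 s: the block lies flat on the notebook, the tip box was pushed past the ball to the end stop, and the plunger was pressed its full 18 mm and sprang back up; the click itself was judged from the push force and end position, since the ball joint can't be read directly.

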